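Refit a laundry-cart castor wheel on its new axle

ROBOT

A 6-joint arm with a two-finger parallel gripper is mounted at the origin on the work surface. World frame = base frame: x ahead of the robot, y to its left, z up, the work surface at z = 0. Lengths are in m, angles in rad, forces in N, time in s.
With the tool pointing down it reaches from about 0.3 to 0.775 m from the base axis. Payload 14.6 kg.
Tool frame: the origin (TCP) lies at the centre of the arm's flange, where the gripper is bolted on; the fingertips stand 199 mm ahead of it and the grasp point (between the pads) lies 180 mm ahead of it; z points along the fingers, y is the line along which they close (so a half turn about z gives the same grasp; the last joint's range is limited). The gripper opens to 94 mm and grips with 3 to 60 N. Pads are 16 mm wide; open, the fingers measure 119 mm over their backs; the gripper's body (75 mm by 177 mm) begins 78 mm behind the grasp point.
Start: joints at [1.042, 0.3, 1.521, -0, 1.321, -0.067], TCP at [0.245, 0.492, 0.405] pointing down, gripper open.
Joint ranges: [-3.03, 3.03], [-0.79, 2.21], [0.23, 2.52], [-1.04, 4.18], [0, 3.07], [-2.55, 2.55]. Speed limits (rad/s): [2.22, 2.22, 2.57, 3.14, 3.14, 3.14].

INTERFACE

Orientations are given as [roll, pitch, yaw] about the fixed x, y, z axes, in that order (R = Rz(yaw) Ry(pitch) Rx(roll)).
In Python, from station import ctrl gives the robot as it stands. The module is installed in compiled form; this text tells all that it offers.
- The arm moves only by the tool servo_tool, never from a script. Its argument "motion" is a list of rows, each a list of 5 numbers: the closure, from 0 (fully open) to 1 (shut), then the shift along the world's x, y, z in cm, then the turn about the world's z in degrees. A call has 1 to 20 rows; each row is the pose to reach, as a shift and turn from the pose commanded when the call began; what a row does not reach only later rows make up. A row lasts 1/8 s, in which the tool goes at most 62.5 mm and 10.7 degrees, less where a joint would pass 70% of its speed; a pose out of reach is approached as far as the arm can. A call with a gripper value outside its range is refused whole. The fingers move at their own pace and stop on an object; "squeeze" is the grip in N (left out, the last holds). Time passes only in rows, so rows that repeat a pose let the fingers close. It gives the time, the measured TCP pose, the force, the opening and the grip force at its end, in the units of the state.
- ctrl.get_obs(): the state, without advancing time (a new reading comes with each control period).
- ctrl.camera(name): name is "scene" or "top"; returns a dict with "image" (420x560x3 uint8, red, green, blue), "fx", "fy", "cx", "cy" (pixels), "camera_from_world" (4x4, takes a point from world to camera coordinates). Camera axes: x right, y up, looking along -z (the intrinsics and any distortion apply to the point x, -y, -z); pixel columns grow to the right and rows downward; lengths in m; the calibration is good to about 2 mm. A picture is of the moment at which its call begins. There is no depth.
- ctrl.hand_in(): hands the job in; it is judged then, once.
The state is a dict: "time_s": time; "qpos": joint angles; "joint_vel": joint speeds; "tau": joint torques, N m; "ee_pos": TCP position; "eef_rot": TCP orientation; "force": force on the tool from outside, world axes, zero at the start; "moment": the same for the moment, N m; "grip_width": finger opening in m; "grip_force": force on a finger pad.
Only numpy, scipy, OpenCV 4.12 (cv2) and the standard library are available. Lean on these libraries where they do the work, as an engineer would, in place of code of your own. Each camera call takes 0.05 s, during which the arm holds its last target. There are 200 camera calls.

TASK

The cart dolly lies wheels-up and one loose wheel is already chocked between the two cheeks of its castor fork. Draw the new axle out of its carton by the end that sticks out, lay it down clear of the carton and take it again near its head, then thread it from the outer side of the dolly through the first cheek, the wheel and the second cheek, and press it fully home until its head bears on the cheek. Leave the tools and other things on the counter where they are.

Things in the scene. Friction and masses are not known exactly. Their poses are not given: they have to be found in the camera images.
- axle: The new axle, a yellow zinc-plated hexagon-head bolt, 88 mm long, about 0.11 kg. Origin on its axis at the underside of the head; x points along the shank to the nose. Shank 12 mm in diameter from x = 0 to 72 mm, then a taper down to 6 mm at x = 80 mm. Head 19 mm across flats, from x = -8 to 0 mm. At the start it lies on the counter, head inside the carton, its nose sticking about 45 mm out of the open end; lying, it slopes 3 degrees nose-down.
- axle_nose (a point): Tip of the axle's nose, on its axis, 80 mm from the underside of the head; axes as the axle's.
- carton: Small cardboard carton lying on the counter, fixed, 110 mm long (its x), 64 mm wide, 46 mm high, walls 2.5 mm, roofed over and open only at its +x end, with no sill. Origin at the middle of its underside, so that the open end is at x = +55 mm.
- dolly: Plywood dolly of a laundry cart, upside down on the counter, fixed: 280 mm (x) by 360 mm (y) by 18 mm, with four swivel castors pointing up, their wheels' tops 128 mm above the counter. Origin at the middle of its underside on the counter. Three castors are complete; the one at its -x, +y corner is being repaired.
- fork_near (a point): Centre of the axle hole on the outer face of the first cheek of the fork, 88 mm above the counter, at x = -123, y = +156.5 mm of the dolly; axes as the dolly's. The axle goes in here, in the dolly's -y direction. Both cheeks are 4 mm steel with round ends of 16 mm radius round holes of 13.4 mm.
- fork_mid (a point): Point on the axle line midway between the two cheeks (their inner faces 45 mm apart); axes as the dolly's.
- fork_far (a point): Centre of the axle hole on the outer face of the second cheek, 53 mm from fork_near in the dolly's -y direction; axes as the dolly's.
- wheel: The loose castor wheel, black tread, grey core, 80 mm in diameter, tread 34 mm wide, hub 42 mm long with a 14 mm bore, about 0.22 kg. It stands between the cheeks in a V-notched wooden chock, its bore in line with the holes to within 1 mm. Origin at its centre, y along the bore.
- worn_wheel: The old wheel, red core, lying flat on the counter, 80 mm in diameter, 42 mm high. Origin under its centre. Leave alone.
- wrench: Steel spanner, 180 mm, lying flat. Origin under its middle. Leave alone.
- screwdriver: Screwdriver with red handle, 200 mm. Origin under its middle. Leave alone.
- mallet: Rubber mallet with wooden handle, 260 mm. Origin under its middle. Leave alone.
- dish: Round steel dish of nuts, 92 mm across, 24 mm high, on the dolly's board. Origin under its centre. Leave alone.
- spray: Blue bottle, 76 mm across, 190 mm high. Origin under its centre. Leave alone.
- coin_cup: Blue mug, 76 mm across, 85 mm high. Origin under its centre. Leave alone.
Mind the look-alikes: they are no part of the job. What is shaped like the wheel but green is not meant. What is shaped like the carton but green is not meant.

How it is judged:
On the way, in this order (a step that is already met when the one before it is completed fails the run):
1. the axle lies clear of the carton on the counter, let go ((x of axle in the frame of carton above 0.063 m or y of axle in the frame of carton above 0.05 m or y of axle in the frame of carton below -0.05 m) and height (world z) of axle below 0.035 m and contact force between the fingers and axle below 0.05 N), for 0.2 s.
2. the axle's nose has passed from the outer side through the first cheek into the wheel's hub (x of axle_nose in the frame of fork_near between -0.006 and 0.006 m and z of axle_nose in the frame of fork_near between -0.006 and 0.006 m and y of axle_nose in the frame of fork_near below -0.012 m and y of axle in the frame of fork_near above 0.01 m and angle between the x axis of axle and the y axis of fork_near, either way round below 0.15 rad), for 0.1 s.
At the end, for the whole second after the job is handed in: The axle runs through both cheeks and the wheel (in line within 0.05 rad, nose at least 20 mm past the second cheek), the underside of its head within 3 mm of the first cheek and within 5 mm of the hole's centre, the wheel's centre within 6 mm of the middle of the fork, and the axle is at rest (y of axle in the frame of fork_near between -0.003 and 0.003 m and distance between axle and fork_near below 0.005 m and angle between the x axis of axle and the y axis of fork_near, either way round below 0.05 rad and y of axle_nose in the frame of fork_far below -0.02 m and distance between wheel and fork_mid below 0.006 m and linear speed of axle below 0.02 m/s); the robot touches nothing.
It fails at once if a tool, vessel or spare on the counter was moved more than 30 mm (distance of any of wrench, screwdriver, mallet, worn_wheel, dish, spray, coin_cup from where it was at the start of the episode above 0.03 m).
It also fails if it takes over 50 s, if anything falls off the work surface, if the arm or the gripper's body presses on something with over 40 N, if the wrist force passes 120 N, or if a joint passes its speed limit or range.

## Working session

There is one attempt and no reset: what is moved stays moved. The work goes in short steps, Python scripts to look and compute and a tool call to move; the robot and the scene stay as the last step left them, time stands still between calls to the robot, and variables do not carry over. Pictures are saved under pics/ and viewed, at most 10 in all, crops included, and the job is handed in when it is done.

Besides the shell and the picture viewer there is one more tool, called as name([rows], argument=value, ...), one row to a line, values as JSON. servo_tool: Moves the arm, as the interface text tells. Its arguments: {"type":"object","properties":{"motion":{"type":"array","items":{"type":"array","items":{"type":"number"}}},"squeeze":{"type":"number"}},"required":["motion"]}

```bash
mkdir -p pics; cat > h.py <<'E'
import numpy as np, cv2
from station import ctrl
def cam(n):
    c=ctrl.camera(n); return c
def save(c,f,box=None,s=1):
    im=c["image"][:,:,::-1]
    if box: im=im[box[1]:box[3],box[0]:box[2]]
    cv2.imwrite("pics/"+f,cv2.resize(np.ascontiguousarray(im),None,fx=s,fy=s,interpolation=cv2.INTER_CUBIC))
def ray(c,u,v):
    T=np.linalg.inv(c["camera_from_world"]); d=np.array([(u-c["cx"])/c["fx"],-(v-c["cy"])/c["fy"],-1.])
    return T[:3,3],T[:3,:3]@d
def onz(c,u,v,z):
    o,d=ray(c,u,v); return o+d*(z-o[2])/d[2]
def proj(c,p):
    q=c["camera_from_world"]@np.r_[p,1]; return np.array([c["cx"]+c["fx"]*q[0]/-q[2],c["cy"]+c["fy"]*q[1]/q[2]])
E
python3 - <<'E'
from h import *
for n in("scene","top"):
    c=cam(n); print(c.keys(),c["fx"],c["fy"],c["cx"],c["cy"],np.round(np.linalg.inv(c["camera_from_world"]),3).tolist()); save(c,n+"0.png",None,1.4)
o=ctrl.get_obs(); print(o)
E
```

```text
dict_keys(['image', 'fx', 'fy', 'cx', 'cy', 'camera_from_world']) 389.5018537978803 389.5018537978803 272.454174162318 208.3983727441475 [[-0.865, -0.396, 0.307, 0.942], [0.501, -0.702, 0.506, 0.639], [0.016, 0.592, 0.806, 1.12], [0.0, 0.0, 0.0, 1.0]]
dict_keys(['image', 'fx', 'fy', 'cx', 'cy', 'camera_from_world']) 445.1592115003087 445.1592115003087 278.35842114001525 204.10005084919743 [[0.058, 0.978, -0.201, 0.261], [-0.998, 0.057, -0.01, -0.022], [0.002, 0.201, 0.98, 1.355], [0.0, 0.0, 0.0, 1.0]]
{'time_s': 0.1, 'qpos': array([ 1.04240041e+00,  3.00423971e-01,  1.52151592e+00,  1.40620685e-05,
        1.32066830e+00, -6.65789036e-02]), 'joint_vel': array([ 0.00015985, -0.00136701, -0.00104102,  0.00097034,  0.00032489,
       -0.00128257]), 'tau': array([ 1.23695718e-03, -5.32642901e+01, -3.53284013e+01,  7.09604868e-02,
        2.34725088e-02, -1.24752637e-04]), 'ee_pos': array([0.2450455 , 0.49236746, 0.40413963]), 'eef_rot': array([-3.14058027e+00, -8.11542511e-05,  2.67977211e+00]), 'force': array([-0.17146722, -0.77392278,  0.63598205]), 'moment': array([-0.02529501, -0.00661139,  0.09906452]), 'grip_force': 0.0, 'grip_width': 0.09395565514787542}
```

View pics/scene0.png

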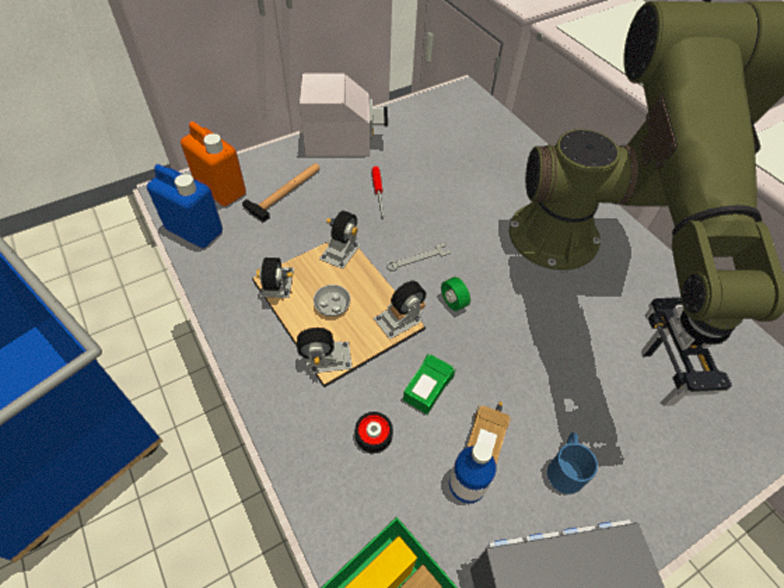

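View pics/top0.png

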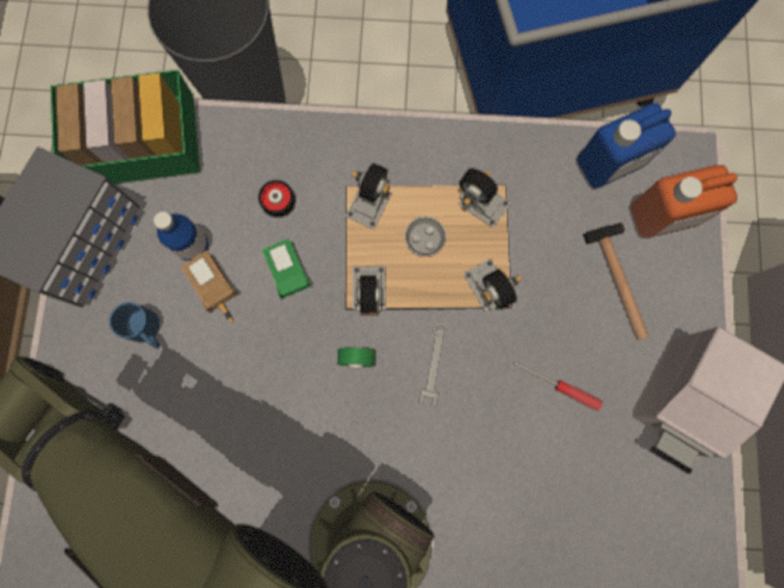

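The scene view (scaled 1.4) shows the brown carton at about (490,430), with the axle nose at (499,406). In the top view, the carton is at (208,280) and the nose at (228,312).

Things that could be mistaken for what I want:
- **Carton:** brown (208,280) or green (286,267). I choose brown.
- **Wheel:** green loose wheel (356,357), red worn wheel (276,197), or the wheel in the -x,+y fork (369,288). I choose the fork wheel.
- **Castors:** the other three are at (372,183), (480,187) and (496,288).

Next I'll check the choice in a close crop.

```bash
python3 - <<'E'
from h import *
a=cam("top");b=cam("scene")
def crop(c,x,y,w=80,h=60,s=5):
    return cv2.resize(c["image"][y:y+h,x:x+w,::-1],None,fx=s,fy=s,interpolation=cv2.INTER_CUBIC)
m=np.vstack([np.hstack([crop(a,115,175),crop(a,225,178)]),np.hstack([crop(b,310,270),crop(b,250,185)])])
cv2.imwrite("pics/crop1.png",m)
E
```

```text
(no output)
```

View pics/crop1.png

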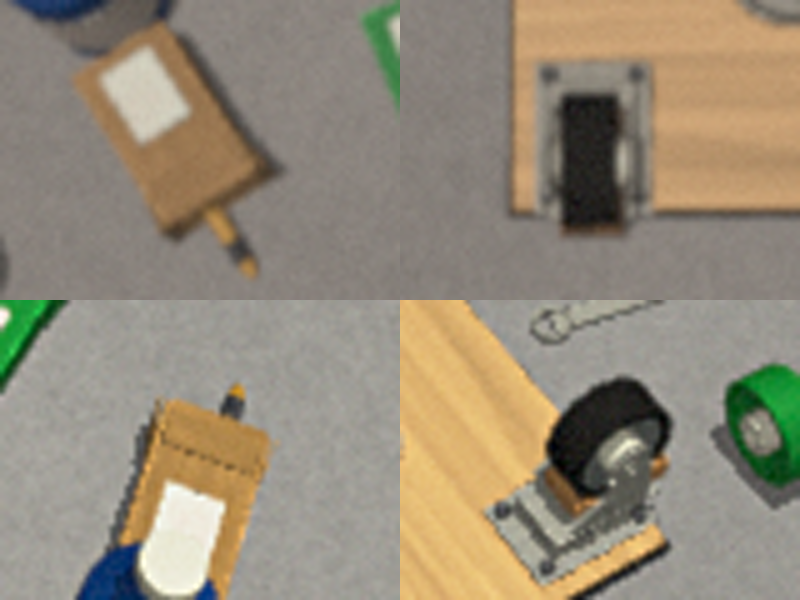

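The crops confirm the choice. The orange-yellow nose with a dark band sticks out of the brown carton: top-view tip at about (165,229), scene-view tip at about (357,287). The black wheel with its wooden chock sits in the fork at top (242,210).

```bash
cat >> h.py <<'E'
def tri(c1,p1,c2,p2):
    o1,d1=ray(c1,*p1);o2,d2=ray(c2,*p2)
    t=np.linalg.lstsq(np.c_[d1,-d2],o2-o1,rcond=None)[0]; a=o1+d1*t[0];b=o2+d2*t[1]
    return (a+b)/2,np.linalg.norm(a-b)
def rot(y): return np.array([[np.cos(y),-np.sin(y)],[np.sin(y),np.cos(y)]])
E
python3 - <<'E'
from h import *
a=cam("top");b=cam("scene")
print("nose z6",onz(a,165.2,229.2,.006),onz(b,357.4,286.9,.006),tri(a,(165.2,229.2),b,(357.4,286.9)))
print("exit",onz(a,157.4,217.4,.008),onz(b,356.5,353/5+210+ -0,.008))
P=lambda x,y:onz(a,115+x/5,175+y/5,.046)[:2]
for p in((75,75),(165,25),(262,160),(165,225)):print("carton",P(*p))
for c,z in((a,.018),(b,.018)):
    hsv=cv2.cvtColor(c["image"],cv2.COLOR_RGB2HSV)
    m=cv2.inRange(hsv,(8,60,120),(25,170,255)); 
    m=cv2.morphologyEx(m,cv2.MORPH_CLOSE,np.ones((7,7)))
    n,l,s,ce=cv2.connectedComponentsWithStats(m)
    w=[onz(c,*q,.02)[:2] for q in ce]
    i=max((k for k in range(1,n) if 0.3<w[k][0]<.8 and abs(w[k][1])<.3),key=lambda k:s[k][4])
    ys,xs=np.where(l==i); pts=np.array([onz(c,x,y,z)[:2] for x,y in zip(xs,ys)]).astype(np.float32)
    r=cv2.minAreaRect(pts); print(s[i],r,cv2.boxPoints(r).tolist())
# wheel black in top
hsv=cv2.cvtColor(a["image"],cv2.COLOR_RGB2HSV)
m=np.zeros_like(hsv[:,:,2]); m[192:228,228:262]=(hsv[192:228,228:262,2]<70)*255
n,l,s,ce=cv2.connectedComponentsWithStats(m);k=1+s[1:,4].argmax();print("tread px",s[k],ce[k])
E
```

```text
nose z6 [0.43865938 0.33192797 0.006     ] [0.43896547 0.33041711 0.006     ] (array([0.43895733, 0.33116193, 0.00702857]), np.float64(0.0013103348305279442))
exit [0.47335248 0.35926388 0.008     ] [0.4292478 0.3124937 0.008    ]
carton [0.5460147  0.44047895]
carton [0.58020538 0.38991891]
carton [0.50056581 0.32218662]
carton [0.45790372 0.37554756]
[ 247  122  126   98 6993] ((0.6503205299377441, -0.09657526016235352), (0.3132530152797699, 0.38722294569015503), 3.360048532485962) [[0.4826156198978424, 0.087523452937603], [0.5053108930587769, -0.2990338206291199], [0.8180254697799683, -0.2806739807128906], [0.7953301668167114, 0.10588330030441284]]
[ 191  173  112   90 4166] ((0.6335413455963135, -0.08561055362224579), (0.2801244258880615, 0.36167722940444946), 3.719327926635742) [[0.4820433259010315, 0.08576150238513947], [0.5055049061775208, -0.2751539647579193], [0.7850393652915955, -0.25698262453079224], [0.7615777850151062, 0.10393285751342773]]
tread px [256 197   6  27 120] [259.24166667 209.76666667]
```

servo_tool([
  [0, 5, -4, 0, -10],
  [0, 10, -7, 0, -20],
  [0, 15, -10, 0, -30],
  [0, 18, -13, 0, -40],
  [0, 21, -14.9, 0, -50],
  [0, 21, -14.9, 0, -60],
  [0.3, 21, -14.9, -3, -70],
  [0.3, 21, -14.9, -6, -80],
  [0.3, 21, -14.9, -9, -90],
  [0.3, 21, -14.9, -11, -100],
  [0.3, 21, -14.9, -13, -110],
  [0.3, 21, -14.9, -13, -115],
  [0.3, 21, -14.9, -13, -115],
  [0.3, 21, -14.9, -13, -115],
], squeeze=20)

```text
time_s: 2.05
ee_pos: [0.4551, 0.3434, 0.2749]
eef_rot: [3.142, -0.0, 0.675]
force: [-0.2, 0.7, 0.1]
grip_width: 0.0658
grip_force: 0.0
```

```bash
python3 - <<'E'
from h import *
a=cam("top");b=cam("scene")
def crop(c,x,y,w=80,h=100,s=5):
    return cv2.resize(c["image"][y:y+h,x:x+w,::-1],None,fx=s,fy=s,interpolation=cv2.INTER_CUBIC)
# overlay predicted fork points
y=np.deg2rad(3.72);C=np.array([.6335,-.0856])
def D(x,yy,z): return np.r_[C+rot(y)@[x,yy],z]
m=[]
for c,(x0,y0) in((a,(120,160)),(b,(320,240))):
    m.append(crop(c,x0,y0,80,60))
for c,(x0,y0) in((a,(225,178)),(b,(250,185))):
    im=crop(c,x0,y0,80,60)
    for p,col in((D(-.123,.1565,.088),(0,0,255)),(D(-.123,.13,.088),(0,255,0)),(D(-.123,.1035,.088),(255,0,0)),(D(-.123,.147,.128),(0,255,255)),(D(-.123,.113,.128),(0,255,255)),(D(-.163,.147,.088),(255,0,255)),(D(-.083,.147,.088),(255,0,255)),(D(-.14,.18,.018),(255,255,0))):
        q=(proj(c,p)-[x0,y0]+.5)*5; cv2.circle(im,tuple(int(v) for v in q),3,col,-1)
    m.append(im)
print(D(-.123,.1565,.088))
cv2.imwrite("pics/crop2.png",np.vstack([np.hstack(m[:2]),np.hstack(m[2:])]))
E
```

```text
[0.50060534 0.06258994 0.088     ]
```

View pics/crop2.png

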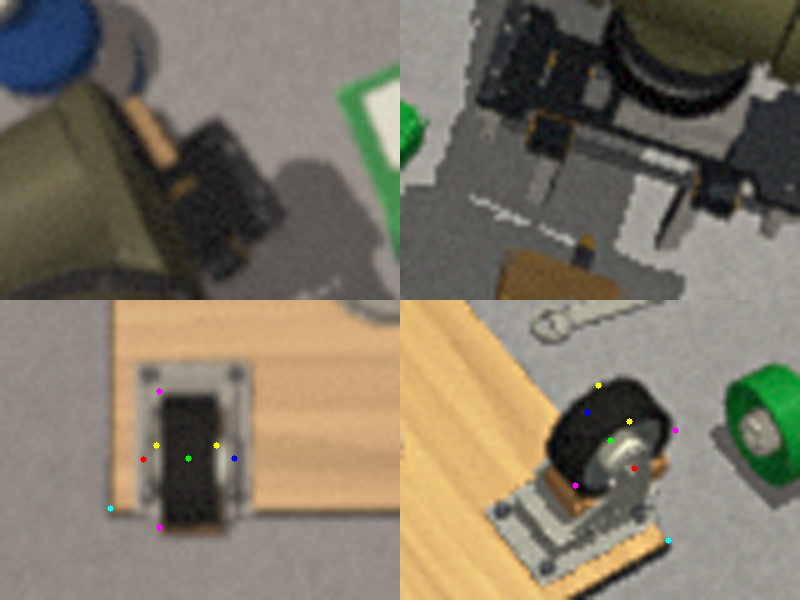

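The crops show the nose lying between the open fingers, and the projected fork points match the picture to within about a pixel. I'll lower and grip.

servo_tool([
  [0.3, 0, 0, -4, 0],
  [0.5, 0, 0, -7.3, 0],
  [0.5, 0, 0, -7.3, 0],
  [1, 0, 0, -7.3, 0],
  [1, 0, 0, -7.3, 0],
  [1, 0, 0, -7.3, 0],
  [1, 0, 0, -7.3, 0],
  [1, 0, 0, -7.3, 0],
], squeeze=20)

```text
time_s: 3.15
ee_pos: [0.4551, 0.3434, 0.2017]
eef_rot: [3.142, -0.0, 0.673]
force: [-0.5, -0.1, 1.0]
grip_width: 0.0115
grip_force: 20.0
```

servo_tool([
  [1, -1.2, -0.95, 0, 0],
  [1, -2.4, -1.9, 0, 0],
  [1, -3.6, -2.85, 0, 0],
  [1, -4.8, -3.8, 0, 0],
  [1, -5.9, -4.7, 0, 0],
  [1, -5.9, -4.7, 0, 0],
  [1, -5.9, -4.7, 0, 0],
  [0.6, -5.9, -4.7, 0, 0],
  [0.4, -5.9, -4.7, 0, 0],
  [0.3, -5.9, -4.7, 0, 0],
  [0.3, -5.9, -4.7, 3, 0],
  [0.3, -5.9, -4.7, 7, 0],
  [0.3, -5.9, -4.7, 7, 0],
])

```text
time_s: 4.78
ee_pos: [0.3965, 0.2967, 0.2741]
eef_rot: [3.141, -0.005, 0.673]
force: [0.0, -0.5, -0.1]
grip_width: 0.0649
grip_force: 0.0
```

```bash
python3 - <<'E'
from h import *
a=cam("top");b=cam("scene")
def crop(c,x,y,w=80,h=60,s=5):
    return cv2.resize(c["image"][y:y+h,x:x+w,::-1],None,fx=s,fy=s,interpolation=cv2.INTER_CUBIC)
m=[]
for c in (a,b):
    q=proj(c,[.42,.315,.01]).astype(int)-[40,30]; print(q); m.append(crop(c,*q))
cv2.imwrite("pics/crop3.png",np.hstack(m))
E
```

```text
[129 205]
[319 249]
```

View pics/crop3.png

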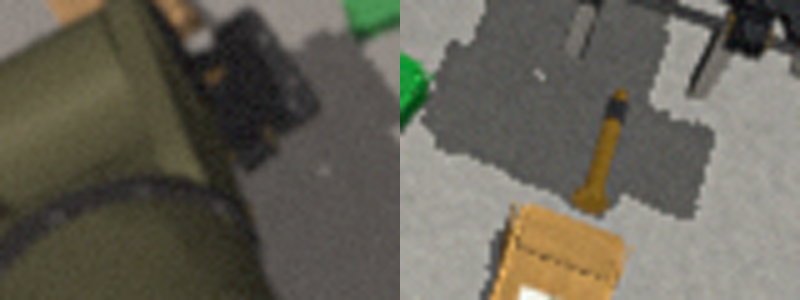

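The axle lies clear in front of the carton. In the scene view the head is at about (357,288) and the nose tip at (363,267).

```bash
python3 - <<'E'
from h import *
b=cam("scene")
hsv=cv2.cvtColor(b["image"],cv2.COLOR_RGB2HSV)
n=onz(b,363.2,267,.0056); h=onz(b,319+193/5,249+194/5,.0095)
print(n,h,np.hypot(*(n-h)[:2]),np.degrees(np.arctan2(*(n-h)[1::-1])))
d=(n-h)[:2]/np.hypot(*(n-h)[:2]); print("origin from nose",n[:2]-d*.08)
print(ctrl.get_obs()["ee_pos"])
E
```

```text
[0.38016784 0.28422407 0.0056    ] [0.44185118 0.33410092 0.0095    ] 0.07932550158886117 -141.04116661531566
origin from nose [0.44237567 0.33452502]
[0.39586893 0.29626019 0.27082322]
```

servo_tool([
  [0.3, 3.6, 3.0, 0, 0],
  [0.3, 3.6, 3.0, -3, 0],
  [0.3, 3.6, 3.0, -6.9, 0],
  [0.3, 3.6, 3.0, -6.9, 0.5],
  [1, 3.6, 3.0, -6.9, 0.5],
  [1, 3.6, 3.0, -6.9, 0.5],
  [1, 3.6, 3.0, -6.9, 0.5],
  [1, 3.6, 3.0, -6.9, 0.5],
], squeeze=40)

```text
time_s: 5.92
ee_pos: [0.432, 0.3264, 0.2027]
eef_rot: [3.142, -0.0, 0.681]
force: [-1.7, 0.2, -0.2]
grip_width: 0.029
grip_force: 0.0
```

servo_tool([
  [1, 0, 0, 0, 0],
  [1, 0, 0, 0, 0],
  [1, 0, 0, 0, 0],
])

```text
time_s: 6.3
ee_pos: [0.4321, 0.3264, 0.2027]
eef_rot: [-3.142, -0.0, 0.681]
force: [-0.2, -0.3, -0.1]
grip_width: 0.0108
grip_force: 40.0
```

servo_tool([
  [1, 0, 0, 4, 0],
  [1, 0, 0, 9, 0],
  [1, 0.5, -2, 12, 9],
  [1, 1.5, -5, 12, 18],
  [1, 2.5, -8, 12, 27],
  [1, 3.5, -11, 12, 36],
  [1, 4.5, -14, 12, 45],
  [1, 5.5, -16, 12, 54.7],
  [1, 6.2, -16.7, 9, 54.7],
  [1, 6.2, -16.7, 8.4, 54.7],
  [1, 6.2, -16.7, 8.4, 54.7],
  [1, 6.2, -16.7, 8.4, 54.7],
])

```text
time_s: 7.8
ee_pos: [0.494, 0.1598, 0.2875]
eef_rot: [3.14, -0.0, 1.637]
force: [-0.7, 0.9, -0.1]
grip_width: 0.0107
grip_force: 40.0
```

```bash
python3 - <<'E'
from h import *
a=cam("top");b=cam("scene")
m=[]
for c,(x0,y0) in((a,(190,178)),(b,(265,190))):
    im=cv2.resize(c["image"][y0:y0+70,x0:x0+70,::-1],None,fx=5,fy=5,interpolation=cv2.INTER_CUBIC)
    m.append(im)
cv2.imwrite("pics/crop4.png",np.hstack(m)); print(ctrl.get_obs()["ee_pos"],ctrl.get_obs()["eef_rot"])
E
```

```text
[0.4940128  0.15973145 0.28743268] [ 3.14045459e+00 -2.03644924e-04  1.63655110e+00]
```

View pics/crop4.png

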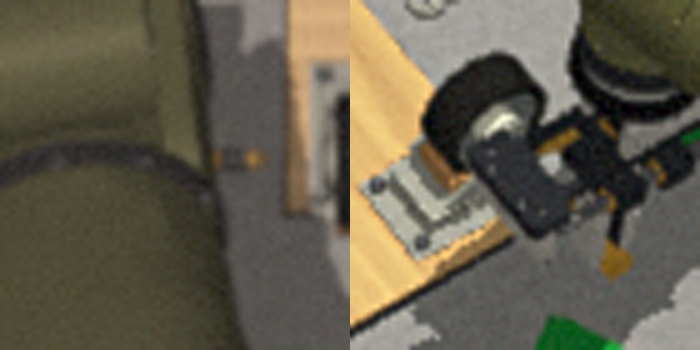

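The top crop shows the nose tip at about (242,209), level with the wheel's centre row of about 209.7. In the scene view the head is visible and the nose is hidden by the finger. I'll get sub-pixel numbers next.

```bash
python3 - <<'E'
from h import *
a=cam("top"); im=a["image"].astype(int)
hsv=cv2.cvtColor(a["image"],cv2.COLOR_RGB2HSV)
sub=hsv[200:220,232:246]; m=(sub[:,:,1]>110)&(sub[:,:,2]>70); ys,xs=np.where(m); print("nose",xs.mean()+232,ys.mean()+200,xs.min()+232,xs.max()+232,len(xs))
y=np.deg2rad(3.72);e=np.array([.0649,-.9979]);t=ctrl.get_obs()["ee_pos"]
print("pred nose",proj(a,[*(t[:2]+e*.067),.0875]),"pred shank72",proj(a,[*(t[:2]+e*.059),.0875]))
print("pred fork",proj(a,[.5006,.0626,.088]),"pred wheel",proj(a,[.5023,.0361,.088]))
print("pred wheel ends",proj(a,[.5023-.04,.0361-.0026,.088]),proj(a,[.5023+.04,.0361+.0026,.088]))
V=im[185:235,262:268].sum(2)//3
g=im.sum(2)//3
print(g[190:232,258:284:1][::1].tolist().__len__())
for r in range(192,230): print(r,g[r,258:276])
E
```

```text
nose 238.77777777777777 209.33333333333334 233 242 9
pred nose [242.67247717 209.5182633 ] pred shank72 [239.91135455 209.53521475]
pred fork [253.11907639 209.32633002] pred wheel [262.2847354  209.27800451]
pred wheel ends [262.27621397 222.94693932] [262.29315116 195.77859093]
42
192 [155 151 148 151 144 147 153 152 151 149 149 146 126  93  87 104 131 133]
193 [145 146 146 139 140 143 146 149 145 139 143 139 124  91  86 103 128 133]
194 [140 138 141 137 139 141 144 141 142 142 146 142 135 119 109 123 132 130]
195 [135 134 134 134 134 132 134 136 134 132 137 146 150 141 125 143 137 124]
196 [106 101 105 100 100 102 100 103  98 101 119 142 152 141 121 144 139 125]
197 [ 49  53  50  48  50  48  54  51  52  54  93 142 151 139 124 139 141 129]
198 [ 29  29  27  28  24  31  25  24  25  38  79 129 143 137 121 142 142 135]
199 [ 28  33  29  28  26  27  32  24  28  32  65 103 125 121 122 144 142 138]
200 [ 29  35  31  30  34  27  19  27  29  36  53  86 108 116 125 147 144 139]
201 [ 32  41  29  37  33  30  31  27  38  35  50  87 106 117 124 144 147 149]
202 [ 35  34  38  39  37  37  33  39
[... 1447 characters left out ...]
21 [ 23  25  32  31  17  30  33  23  23  32  46  68  99 114 102 112 121 116]
222 [ 34  33  38  24  35  32  33  38  32  44  48  63  82  98 115 130 134 132]
223 [ 55  49  50  51  47  54  62  64  64  62  68  71  94 117 137 139 140 138]
224 [ 78  73  74  75  76  78  85  79  88  89  83  89 104 131 139 137 137 138]
225 [106 113 108 101 109 107 108 111 111 111 110 111 120 137 141 140 140 138]
226 [133 130 127 132 134 132 134 134 132 134 133 133 135 139 141 141 141 142]
227 [140 134 136 136 137 140 141 136 140 136 141 138 140 142 143 140 140 137]
228 [136 138 140 138 139 140 138 134 139 139 136 141 142 138 140 141 139 140]
229 [137 141 140 137 135 134 136 136 133 137 134 139 142 144 141 139 137 139]
```

servo_tool([
  [1, -0.1, 0, -0.15, 0],
  [1, -0.04, -1, -0.15, 0],
  [1, 0.03, -2, -0.15, 0],
  [1, 0.06, -2.5, -0.15, 0],
  [1, 0.1, -3, -0.15, 0],
  [1, 0.11, -3.3, -0.15, 0],
  [1, 0.11, -3.3, -0.15, 0],
])

```text
time_s: 8.82
ee_pos: [0.4952, 0.1262, 0.2852]
eef_rot: [-3.142, -0.0, 1.636]
force: [-0.2, -0.0, -0.2]
grip_width: 0.0108
grip_force: 40.0
```

servo_tool([
  [1, 0.02, -0.3, 0, 0],
  [1, 0.04, -0.6, 0, 0],
  [1, 0.065, -1.0, 0, 0],
  [1, 0.065, -1.0, 0, 0],
])

```text
time_s: 9.32
ee_pos: [0.4958, 0.1161, 0.2852]
eef_rot: [3.142, 0.0, 1.636]
force: [-0.6, 0.2, -0.2]
grip_width: 0.0108
grip_force: 40.0
```

servo_tool([
  [1, 0.03, -0.4, 0, 0],
  [1, 0.05, -0.8, 0, 0],
  [1, 0.08, -1.2, 0, 0],
  [1, 0.1, -1.5, 0, 0],
  [1, 0.1, -1.5, 0, 0],
])

```text
time_s: 9.95
ee_pos: [0.4968, 0.1011, 0.2851]
eef_rot: [3.142, 0.0, 1.636]
force: [1.0, -0.3, -1.3]
grip_width: 0.0106
grip_force: 40.0
```

```bash
python3 - <<'E'
from h import *
a=cam("top");b=cam("scene")
m=[]
for c,(x0,y0) in((a,(215,178)),(b,(255,185))):
    m.append(cv2.resize(c["image"][y0:y0+65,x0:x0+70,::-1],None,fx=5,fy=5,interpolation=cv2.INTER_CUBIC))
cv2.imwrite("pics/crop5.png",np.hstack(m))
E
```

```text
(no output)
```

View pics/crop5.png

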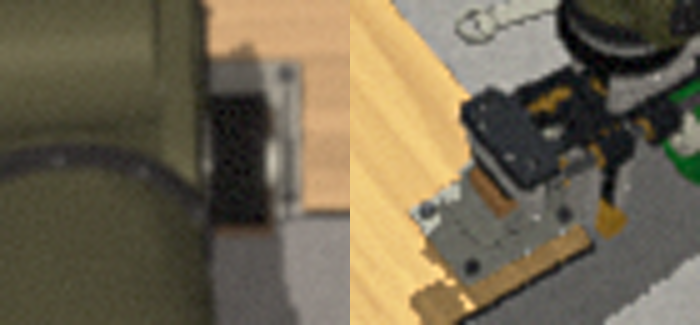

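The scene crop shows the axle gripped by its head and in line with the fork. The wheel hasn't moved and the contact force is low, so the nose is in the hub. I'll keep going, lowering slightly to level the axle.

servo_tool([
  [1, 0.03, -0.4, -0.03, 0],
  [1, 0.05, -0.8, -0.06, 0],
  [1, 0.08, -1.2, -0.09, 0],
  [1, 0.1, -1.6, -0.12, 0],
  [1, 0.12, -1.8, -0.13, 0],
  [1, 0.12, -1.8, -0.13, 0],
])

```text
time_s: 10.8
ee_pos: [0.498, 0.0832, 0.2839]
eef_rot: [3.142, 0.0, 1.636]
force: [2.1, -0.5, -2.3]
grip_width: 0.0108
grip_force: 40.0
```

servo_tool([
  [1, 0.05, -0.3, -0.03, 0],
  [1, 0.07, -0.6, -0.05, 0],
  [1, 0.09, -0.8, -0.06, 0],
  [1, 0.09, -0.8, -0.06, 0],
])

```text
time_s: 11.3
ee_pos: [0.4989, 0.0751, 0.2832]
eef_rot: [-3.141, 0.0, 1.636]
force: [1.0, -0.6, -0.2]
grip_width: 0.0109
grip_force: 40.0
```

servo_tool([
  [0.4, 0, 0, 0, 0],
  [0.4, 0, 0, 0, 0],
  [0.4, 0, 0, 0, 0],
  [0.4, 0, 0, 3, 0],
  [0.4, 0, 0, 6, 0],
  [1, -0.25, 3.9, 6, 0],
  [1, -0.25, 3.9, 6, 0],
  [1, -0.25, 3.9, 6, 0],
  [1, -0.25, 3.9, 6, 0],
  [1, -0.25, 3.9, 6, 0],
  [1, -0.25, 3.9, 6, 0],
  [1, -0.25, 3.9, 6, 0],
  [1, -0.25, 3.9, 3, 0],
  [1, -0.25, 3.9, -0.6, 0],
  [1, -0.25, 3.9, -0.6, 0],
], squeeze=20)

```text
time_s: 13.18
ee_pos: [0.496, 0.1143, 0.2755]
eef_rot: [-3.137, 0.0, 1.636]
force: [-0.2, -0.7, 0.1]
grip_width: 0.0004
grip_force: 0.0
```

```bash
python3 - <<'E'
from h import *
a=cam("top");b=cam("scene")
m=[]
for c,(x0,y0) in((a,(215,178)),(b,(255,185))):
    m.append(cv2.resize(c["image"][y0:y0+65,x0:x0+70,::-1],None,fx=5,fy=5,interpolation=cv2.INTER_CUBIC))
cv2.imwrite("pics/crop6.png",np.hstack(m))
E
```

```text
(no output)
```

View pics/crop6.png

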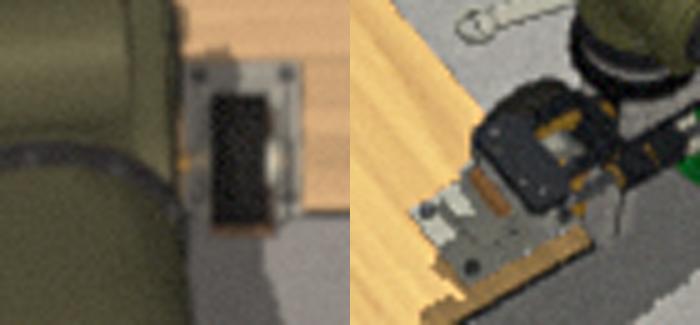

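The axle has stayed in the fork, visible at top-view (251,210), and the closed fingers are behind its head. I'll push it in.

servo_tool([
  [1, 0.05, -0.7, 0, 0],
  [1, 0.08, -1.2, 0, 0],
  [1, 0.12, -1.7, 0, 0],
  [1, 0.15, -2.2, 0, 0],
  [1, 0.18, -2.7, 0, 0],
  [1, 0.18, -2.7, 0, 0],
])

```text
time_s: 14.02
ee_pos: [0.4982, 0.087, 0.2771]
eef_rot: [-3.141, 0.0, 1.636]
force: [0.4, -0.1, 0.1]
grip_width: 0.0004
grip_force: 0.0
```

servo_tool([
  [1, 0.02, -0.3, 0, 0],
  [1, 0.04, -0.6, 0, 0],
  [1, 0.055, -0.8, 0, 0],
  [1, 0.06, -0.9, 0, 0],
  [1, 0.06, -0.9, 0, 0],
])

```text
time_s: 14.65
ee_pos: [0.4987, 0.0789, 0.2772]
eef_rot: [3.142, -0.002, 1.636]
force: [-0.3, 8.4, -0.9]
grip_width: 0.0003
grip_force: 4.2
```

servo_tool([
  [1, 0.01, -0.1, 0, 0],
  [1, 0.01, -0.2, 0, 0],
  [1, 0.01, -0.2, 0, 0],
])

```text
time_s: 15.02
ee_pos: [0.4987, 0.0781, 0.2773]
eef_rot: [3.141, -0.005, 1.636]
force: [-0.7, 22.9, -0.8]
grip_width: 0.0001
grip_force: 11.8
```

Resistance is now stiff, about 23 N for less than 1 mm of travel, so the head is bearing on the cheek. I'll retreat and check.

servo_tool([
  [1, 0, 0.5, 0, 0],
  [1, -0.2, 4, 0, 0],
  [1, -0.2, 8, 4, 0],
  [1, -2, 13, 10, 0],
  [1, -2, 18, 10, 0],
  [1, -2, 22, 10, 0],
  [1, -2, 22, 10, 0],
  [1, -2, 22, 10, 0],
])

```text
time_s: 16.02
ee_pos: [0.479, 0.2959, 0.3769]
eef_rot: [-3.141, 0.001, 1.636]
force: [0.6, -0.7, 0.2]
grip_width: 0.0006
grip_force: 0.0
```

```bash
python3 - <<'E'
from h import *
a=cam("top");b=cam("scene")
m=[]
y=np.deg2rad(3.72);C=np.array([.6335,-.0856])
def D(x,yy,z): return np.r_[C+rot(y)@[x,yy],z]
for c,(x0,y0) in((a,(225,178)),(b,(255,185))):
    m.append(cv2.resize(c["image"][y0:y0+60,x0:x0+65,::-1],None,fx=6,fy=6,interpolation=cv2.INTER_CUBIC))
    for n,p in(("near",.1565),("headend",.1645),("noseend",.0765)): print(n,((proj(c,D(-.123,p,.088))-[x0,y0]+.5)*6).round())
cv2.imwrite("pics/crop7.png",np.hstack(m))
E
```

```text
near [172. 191.]
headend [155. 191.]
noseend [337. 190.]
near [251. 202.]
headend [260. 212.]
noseend [167. 103.]
```

View pics/crop7.png

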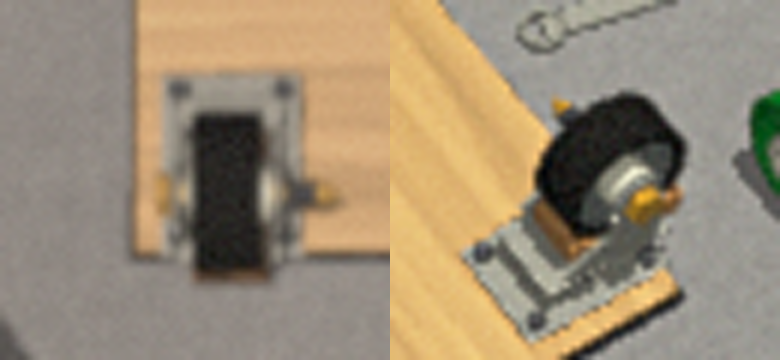

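The axle runs through both cheeks. In the crop, the head sits flat on the near cheek (columns 155–173, as predicted) and the nose tip is out at about column 340 (predicted 337). The wheel is centred.

```bash
python3 -c "
from station import ctrl
print(ctrl.hand_in())"
```

```text
the job is handed in; nothing more can be done
None
```

The axle is threaded through both cheeks and the wheel with its head bearing on the first cheek, and the job was handed in at about 16 s of robot time; hand-in returned no verdict.

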